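Set the air bleed valve two turns open and hold it

ROBOT

A 7-joint arm with a two-finger parallel gripper is mounted at the origin on a cart in front of the work surface, level with it; the furniture and walls round the work are solid. World frame = base frame: x ahead of the robot, y to its left, z up, the work surface at z = 0. Lengths are in mm, angles in rad, forces in N, time in s.
With the tool pointing down it reaches from about 350 to 900 mm from the base axis. Payload 8.1 kg.
Tool frame: the origin (TCP) lies midway between the tips of the shut fingers; the grasp point (between the pads) lies 19 mm behind it (arm.grasp_offset is the distance from the TCP to the grasp point, in mm); z points along the fingers, y is the line along which they close (so a half turn about z gives the same grasp; the last joint's range is limited). The gripper opens to 92 mm and grips with 3 to 60 N. Pads are 19 mm wide; open, the fingers measure 130 mm over their backs; the gripper's body (75 mm by 190 mm) begins 47 mm behind the grasp point.
Start: joints at [-1.231, 0.434, 0.025, 1.573, -0.012, 1.134, -0.075], TCP at [267.822, 564.724, 226.742] pointing down, gripper open.
Joint ranges: [-2.62, 2.62], [-0.44, 2.09], [-1.27, 1.32], [0.08, 2.57], [-1.32, 4.46], [0.12, 2], [-2.74, 2.74]. Speed limits (rad/s): [2.22, 2.22, 3.01, 3.01, 3.14, 3.14, 3.14].

INTERFACE

Orientations are given as a unit quaternion [w, x, y, z].
In Python, from cell import status, imaging, job_done, models, arm gives the robot as it stands. The module is installed in compiled form; this text tells all that it offers.
- The arm moves only by the tool move_arm, never from a script. Its arguments are lists of equal length, an entry for each row: "delta_pos": the shift along the tool's x, y, z in m, a list of three; "dr": the turn, a rotation vector about the tool's x, y, z in degrees, a list of three; "gripper": the opening, from 0 (shut) to 1 (fully open). In form: {"delta_pos": [[x, y, z], ...], "dr": [[wx, wy, wz], ...], "gripper": [gripper, ...]}. A call has 1 to 20 rows; each row is the pose to reach, as a shift and turn from the pose commanded when the call began, along the tool's axes at that moment; what a row does not reach only later rows make up. A row lasts 1/8 s, in which the tool goes at most 62.5 mm and 10.7 degrees, less where a joint would pass 70% of its speed; a pose out of reach is approached as far as the arm can. A call with a gripper value outside its range is refused whole. The fingers move at their own pace and stop on an object; "squeeze" is the grip in N (left out, the last holds). Time passes only in rows, so rows that repeat a pose let the fingers close. It gives the time, the measured TCP pose, the force, the opening and the grip force at its end, in the units of the state.
- status.get_state(): the state, without advancing time (a new reading comes with each control period).
- imaging.get_image(name): name is "side" or "top"; returns (picture, depth): 400x640x3 uint8, blue, green, red; 400x640 float32, mm along the optical axis (not along the pixel's ray), 0 where there is no reading.
- imaging.camera_info(name): a dict with "vertical_fov" (degrees; the focal length in pixels is half the picture's height over the tangent of half this angle, whatever the lens; pixels are square), "cx", "cy" (the principal point, pixels), "dist" ([k1, k2, p1, p2, k3] as OpenCV has them; the pictures are not rectified), "pose" (4x4, takes a point from camera to world coordinates). Camera axes: x right, y down, z forward; pixel columns grow to the right and rows downward; lengths in mm; the calibration is good to about 2 mm. A picture is of the moment at which its call begins. camera_info takes no time and is no camera call.
- job_done(): hands the job in; it is judged then, once.
Trained networks look in the newest picture that a camera, given by its name, has taken for a name from the list of things; names that differ only in an ending like _2 or _b are one class to them, and where a whole thing is asked for, a point or a joint stands for the part that bears it (a point fixed in the world has none). Each returns a list of dicts, best first, with "score" (0 to 1); they miss things now and then, are a little off and sometimes report something else, mostly with a low value. They report only what shows in the picture. A call takes as long as a camera call.
- models.silhouettes(camera, target): "region" (400x640 bool, what is visible of it) and "bbox" ([centre column, centre row, width, height] in pixels, round what is visible of it).
- models.place_of(camera, target): "at" ([column, row] in pixels: a listed point, or the origin of a listed thing).
The state is a dict: "clock": time; "q": joint angles; "qvel": joint speeds; "joint_efforts": joint torques, N m; "position": TCP position; "orientation": TCP orientation; "contact_force": force on the tool from outside, world axes, zero at the start; "torque": the same for the moment, N m; "opening": finger opening in mm; "grip_force": force on a finger pad.
Only numpy, scipy, OpenCV 4.12 (cv2) and the standard library are available. Lean on these libraries where they do the work, as an engineer would, in place of code of your own. Each camera call takes 0.05 s, during which the arm holds its last target. There are 200 camera calls.

TASK

Reset the air bleed valve: swing its hinged cover up and over until it stays open by itself, take the crank handle on the handwheel and wind it clockwise until the valve is seated against its stop, then back it off exactly two full turns counter-clockwise. Finish while still gripping the crank handle there, so that the lock nut can be tightened. Do not disturb the jar, the bowl and the label roll standing nearby.

Things in the scene. Friction and masses are not known exactly. Their poses are not given: they have to be found in the camera images.
- valve_block: Fixed valve block on the worktop: steel foot plate 180 x 150 mm, aluminium body and brass fittings. Origin on the worktop under the wheel's axis; z up. Its x axis points from the wheel to the cover's hinge, its y axis is parallel to the hinge; the pull tab of the closed cover is on its -x side.
- wheel_axis (a point): Point on the wheel's vertical axis at the height of the middle of the crank handle (94 mm above the worktop). The top of the wheel's rim, 92 mm across, is 26 mm below this point. Fixed to the block.
- valve_wheel (a joint): Turn of the handwheel about its vertical axis, rad: 0 = seated against the hard stop (valve closed), grows counter-clockwise seen from above (opening) and counts on through whole turns (two turns = 12.566). Free to about 3.6 turns. Turning it takes about 0.06 N m (2 N at the handle); it stays where it is left.
- crank_handle: Upright round black crank handle on the wheel, 18 mm in diameter, 48 mm tall, 35 mm from the wheel's axis; a revolving sleeve that spins freely on its pin, so a gripper can keep its yaw while it circles. Origin at the centre of the sleeve's lower end; z up. Under the cover at the start.
- handle_mid (a point): Middle of the crank handle (half-way up), on its centre line; it circles with the wheel.
- valve_cover (a joint): Swing of the grey sheet-metal cover about its hinge, rad: 0 = closed over the wheel, 1.9 = fully open against its stop, leaning back. It passes its balance point at about 1.0, falls shut below that and falls open, slowly, above it. Light: 0.3 kg.
- cover_tab (a point): Where to take the cover's pull tab: a flat black tab 12 mm thick (along the block's y axis), 24 mm wide, with a round end, that sticks out 56 mm, forward and up at 45 degrees, from the middle of the cover's top front edge (top 130 mm above the worktop; cover 140 mm along x, 126 mm along y). The point lies 38 mm out from that edge, 157 mm above the worktop when closed, and moves with the cover.
- cover_hinge (a point): Middle of the cover's hinge axis, which lies along the block's y axis, 45 mm above the worktop and 80 mm from the wheel's axis. The cover_tab point is 206 mm from it.
- sample_jar_1: Bystander: pale jar with a white lid, 54 mm across, 67 mm tall, standing beside the block; origin at the centre of its underside.
- bowl_3: Bystander: small white bowl, 69 mm across, 29 mm tall, beside the block; origin at the centre of its underside.
- label_roll: Bystander: white label roll lying flat, 86 mm across, 42 mm tall; origin at the centre of its underside.

How it is judged (in metres and radians):
On the way, in this order (a step that is already met when the one before it is completed fails the run):
1. the cover is swung open and stays back by itself, not touched by the robot (value of joint valve_cover above 1.6 rad and contact force between each of the arm, the fingers and valve_cover below 0.2 N), for 0.2 s.
2. the wheel is wound clockwise to its stop (within 0.06 rad) (value of joint valve_wheel below 0.06 rad), for 0.2 s.
At the end, for the whole second after the job is handed in: The wheel rests two full turns (12.566 rad, within 0.2 rad) open from its stop, the fingers still grip the crank handle (more than 3 N, grasp point within 40 mm of its middle), and the cover stands open (more than 1.6 rad) (value of joint valve_wheel between 12.366 and 12.766 rad and velocity of joint valve_wheel between -0.1 and 0.1 rad/s and contact force between the fingers and crank_handle above 3 N and distance between the grasp point and handle_mid below 0.04 m and value of joint valve_cover above 1.6 rad); the arm keeps its last pose, push and grip.
It fails at once if the white-lidded jar is pushed away (more than 30 mm) or tipped over (distance of sample_jar_1 from where it was at the start of the episode above 0.03 m or angle between sample_jar_1's own z axis and vertical above 0.5 rad).
It fails at once if the small white bowl is pushed away (more than 30 mm) or tipped over (distance of bowl_3 from where it was at the start of the episode above 0.03 m or angle between bowl_3's own z axis and vertical above 0.5 rad).
It fails at once if the label roll is pushed away (more than 30 mm) or tipped over (distance of label_roll from where it was at the start of the episode above 0.03 m or angle between label_roll's own z axis and vertical above 0.5 rad).
It also fails if it takes over 72 s, if anything falls off the work surface, if the arm or the gripper's body presses on something with over 40 N, if the wrist force passes 120 N, or if a joint passes its speed limit or range.

## Working session

There is one attempt and no reset: what is moved stays moved. The work goes in short steps, Python scripts to look and compute and a tool call to move; the robot and the scene stay as the last step left them, time stands still between calls to the robot, and variables do not carry over. Pictures are saved under pics/ and viewed, at most 10 in all, crops included, and the job is handed in when it is done.

Besides the shell and the picture viewer there is one more tool, called after "Request:" as a command line: name --argument value ..., lists and objects as JSON in quotes. move_arm: Moves the arm, as the interface text tells. Its arguments: {"type":"object","properties":{"delta_pos":{"type":"array"},"dr":{"type":"array"},"gripper":{"type":"array"},"squeeze":{"type":"number"}},"required":["delta_pos","dr","gripper"]}

```bash
mkdir -p pics; cat > h.py <<'E'
import numpy as np, cv2
from scipy.spatial.transform import Rotation as R
from cell import status, imaging, job_done, models, arm
def cam(n):
    i=imaging.camera_info(n); f=200/np.tan(np.radians(i['vertical_fov'])/2)
    return np.array([[f,0,i['cx']],[0,f,i['cy']],[0,0,1]]),np.array(i['dist'],float),np.array(i['pose'],float)
def ray(n,px):
    K,d,T=cam(n); u=cv2.undistortPoints(np.array([[px]],float),K,d)[0,0]
    return T[:3,3],T[:3,:3]@np.array([u[0],u[1],1])
def at_z(n,px,z):
    o,r=ray(n,px); return o+r*(z-o[2])/r[2]
def at_d(n,px,D):
    o,r=ray(n,px); return o+r*D
def proj(n,P):
    K,d,T=cam(n); W=np.linalg.inv(T); return cv2.projectPoints(np.atleast_2d(np.array(P,float)),cv2.Rodrigues(W[:3,:3])[0],W[:3,3],K,d)[0][:,0]
def tri(a,b):
    (o,r),(p,s)=a,b; A=np.stack([r,-s],1); t=np.linalg.lstsq(A,p-o,rcond=None)[0]
    x,y=o+r*t[0],p+s*t[1]; return (x+y)/2,np.linalg.norm(x-y)
E
python3 - <<'E'
from h import *
np.set_printoptions(precision=1,suppress=True)
for c in ('side','top'):
    im,d=imaging.get_image(c); cv2.imwrite(f'pics/{c}0.png',im)
    print(c,cam(c)[2])
    for t in ('cover_tab','cover_hinge','wheel_axis','valve_block','sample_jar_1','bowl_3','label_roll'):
        for r in models.place_of(c,t)[:2]:
            p=r['at'];D=d[int(p[1]),int(p[0])];print(t,round(r['score'],2),p,at_d(c,p,D), at_z(c,p,{'cover_tab':157,'cover_hinge':45,'wheel_axis':94}.get(t,0)))
print(status.get_state(),arm.grasp_offset)
E
```

```text
side [[ -1.   -0.    0.  591.7]
 [ -0.    0.6  -0.8 860.8]
 [  0.   -0.8  -0.6 603.2]
 [  0.    0.    0.    1. ]]
cover_tab 0.74 [322.7, 169.7] [ 582.6 -150.2   -3.4] [585.  117.1 157. ]
cover_hinge 0.69 [317.7, 256.3] [594.2 258.6  10.7] [594.  293.5  45. ]
wheel_axis 0.74 [321.3, 211.1] [587.5 240.8 128.1] [587.2 196.4  94. ]
valve_block 0.97 [321.6, 244.3] [585.6 245.2  35.8] [585.2 206.3   0. ]
sample_jar_1 0.88 [372.1, 247.4] [468.9 242.7  25.8] [463.4 215.    0. ]
bowl_3 0.54 [318.8, 258.1] [591.6 260.6   7. ] [591.6 253.6   0. ]
label_roll 0.77 [281.1, 198.1] [696.3  54.5  28.1] [701.4  15.1   0. ]
top [[ -0.   -1.    0.  561. ]
 [ -1.    0.   -0.  194.4]
 [  0.   -0.   -1.  960.4]
 [  0.    0.    0.    1. ]]
cover_tab 0.59 [353.7, 209.5] [577.8 119.5 169.7] [578.  118.3 157. ]
cover_hinge 0.95 [273.3, 206.9] [586.9 273.3 132.4] [589.6 281.7  45. ]
valve_block 0.59 [307.1, 207.3] [584.8 207.2 129.9] [588.5 209.2   0. ]
sample_jar_1 0.93 [303.6, 264.0] [468.1 217.8  69.8] [460.8 219.7   0. ]
bowl_3 0.57 [324.7, 144.5] [730.7 166.2   4.4] [731.5 166.1   0. ]
label_roll 0.81 [390.6, 160.0] [676.5  38.2 118. ] [692.7  16.3   0. ]
{'clock': 0.8, 'q': array([-1.2,  0.4,  0. ,  1.6, -0. ,  1.1, -0.1]), 'qvel': array([-0.,  0., -0., -0.,  0.,  0., -0.]), 'joint_efforts': array([ -0. , -66.8,   1. , -31.5,  -0.1,   0. ,   0. ]), 'position': array([267.8, 564.7, 226.7]), 'orientation': array([0. , 0.2, 1. , 0. ]), 'contact_force': array([ 0.1,  0.2, -0.4]), 'torque': array([ 0.,  0., -0.]), 'grip_force': 0.0, 'opening': 91.9805531187489} 18.8
```

```bash
python3 -c "
import cv2,numpy as np
a=cv2.imread('pics/side0.png');b=cv2.imread('pics/top0.png')
cv2.imwrite('pics/both.png',np.vstack([cv2.resize(a[100:330,200:500],(780,598))[:],])); cv2.imwrite('pics/topc.png',cv2.resize(b[60:340,180:500],(686,600)))"
```

```text
(no output)
```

View pics/both.png

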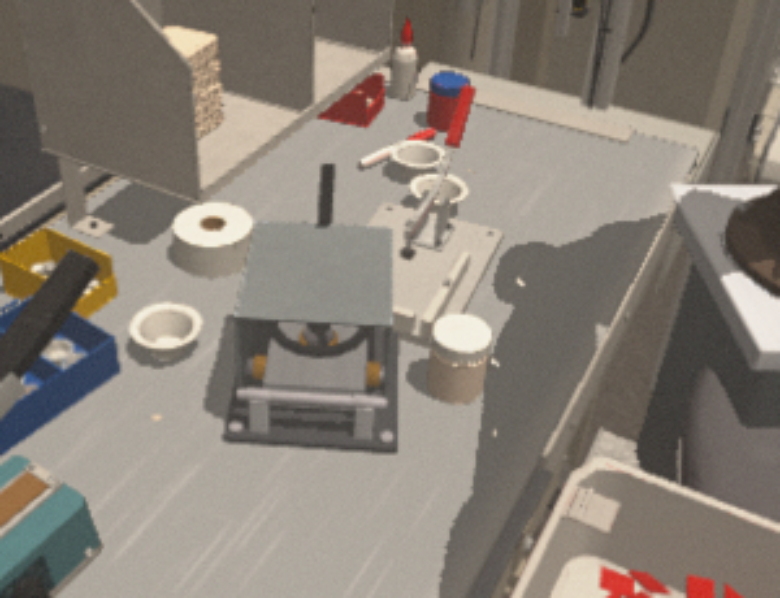

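View pics/topc.png

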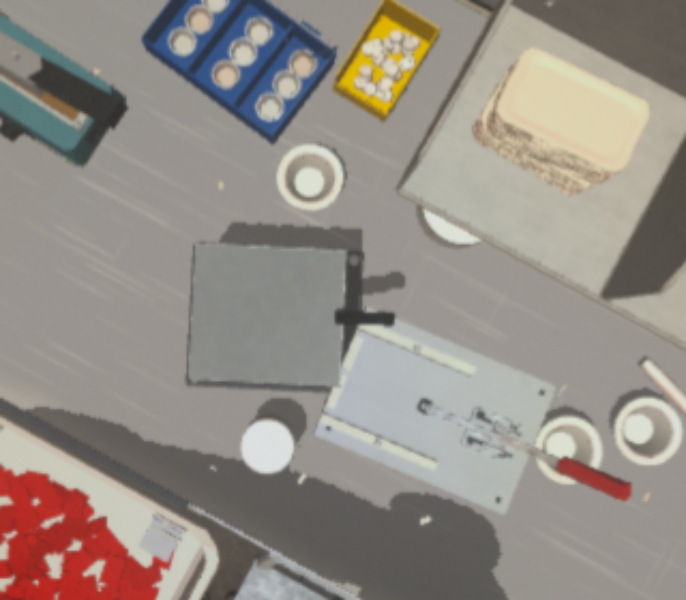

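```bash
python3 - <<'E'
from h import *
np.set_printoptions(precision=2,suppress=True)
im,d=imaging.get_image('top')
# cover-top plane points
ys,xs=np.mgrid[0:400,0:640]; m=(abs(960.4-d-130)<7)&(xs>250)&(xs<360)&(ys>150)&(ys<260)
m=cv2.morphologyEx(m.astype(np.uint8),cv2.MORPH_OPEN,np.ones((5,5)))
c=max(cv2.findContours(m,0,2)[0],key=cv2.contourArea)[:,0]
W=np.array([at_z('top',p,130)[:2] for p in c.astype(float)],np.float32)
print('cover rect',cv2.minAreaRect(W),cv2.boxPoints(cv2.minAreaRect(W)))
for c_ in ('side','top'):
    r=models.silhouettes(c_,'cover_tab')
    print([(x['score'],x['bbox']) for x in r][:2])
a=models.place_of('side','cover_tab')[0]['at'];b=models.place_of('top','cover_tab')[0]['at']
print(a,b,tri(ray('side',a),ray('top',b)))
a=models.place_of('side','cover_hinge')[0]['at'];b=models.place_of('top','cover_hinge')[0]['at']
print(a,b,tri(ray('side',a),ray('top',b)))
D=d[100:160,370:480]; print('shelf z',960-np.median(D[D>0]))
# black tab pixels in top
g=im.max(2); mm=(g<60)&(xs>335)&(xs<368)&(ys>195)&(ys<222); y,x=np.nonzero(mm); print('tab px',x.min(),x.max(),y[x>345].min(),y[x>345].max(), at_z('top',[x.max(),np.median(y[x>345])],170), np.median(y[x>345]))
s=status.get_state(); Rm=R.from_quat(s['orientation'],scalar_first=True).as_matrix(); print(Rm, s['q'])
E
```

```text
cover rect ((586.4345703125, 212.71041870117188), (139.72787475585938, 125.8153305053711), 86.03251647949219) [[518.84 147.37]
 [644.36 138.66]
 [654.03 278.05]
 [528.51 286.76]]
[(0.64, [320.1, 212.7, 64.6, 97.9])]
[(0.97, [316.8, 206.8, 97.9, 67.7]), (0.68, [314.2, 207.8, 100.3, 67.9])]
[322.7, 169.7] [353.4, 209.9] (array([581.11, 118.92, 157.97]), np.float64(7.720151291342534))
[317.7, 256.3] [271.8, 207.3] (array([591.55, 285.66,  37.2 ]), np.float64(4.98158206922404))
shelf z 114.36182
tab px 337 362 205 210 [580.23 103.97 170.  ] 208.0
[[-0.9   0.43  0.  ]
 [ 0.43  0.9   0.  ]
 [-0.    0.   -1.  ]] [-1.23  0.43  0.02  1.57 -0.01  1.13 -0.08]
```

```bash
cat >> h.py <<'E'
def go(P,ang=None,n=1):
    """tool-frame shift (m) to world TCP P; dr z (deg) so that tool y points at world angle ang"""
    s=status.get_state(); M=R.from_quat(s['orientation'],scalar_first=True).as_matrix()
    d=M.T@(np.array(P)-s['position'])/1000
    a=np.degrees(np.arctan2(M[1,1],M[0,1])); rot=None if ang is None else -((ang-a+180)%360-180)
    print('delta',np.round(d,4),'drz',rot,'pos',s['position'],'clk',s['clock'])
E
python3 -c "
from h import *
go([580,117,220],-4)"
```

```text
delta [-0.4739 -0.2708  0.0067] drz 68.62733561031196 pos [267.81236809 564.73080439 226.73058451] clk 1.15
```

Request:
move_arm --delta_pos '[[-0.04, -0.023, 0], [-0.08, -0.046, 0], [-0.12, -0.069, 0], [-0.16, -0.092, 0], [-0.2, -0.115, 0], [-0.24, -0.138, 0], [-0.28, -0.161, 0], [-0.32, -0.184, 0], [-0.36, -0.207, 0], [-0.4, -0.23, 0], [-0.44, -0.252, 0.003], [-0.474, -0.271, 0.0067], [-0.474, -0.271, 0.0067], [-0.474, -0.271, 0.0067]]' --dr '[[0, 0, 6], [0, 0, 12], [0, 0, 18], [0, 0, 24], [0, 0, 30], [0, 0, 36], [0, 0, 42], [0, 0, 48], [0, 0, 54], [0, 0, 60], [0, 0, 66], [0, 0, 68.6], [0, 0, 68.6], [0, 0, 68.6]]' --gripper '[0.6, 0.6, 0.6, 0.6, 0.6, 0.6, 0.6, 0.6, 0.6, 0.6, 0.6, 0.6, 0.6, 0.6]' --squeeze 12

```text
clock: 2.9
position: [579.6, 117.4, 219.9]
orientation: [-0.0, 0.731, 0.682, -0.0]
contact_force: [0.0, -0.1, -0.7]
opening: 55.4
grip_force: 0.0
```

Request:
move_arm --delta_pos '[[0, 0, 0.03], [0, 0, 0.06], [0, 0, 0.082], [0, 0, 0.082], [0, 0, 0.082], [0, 0, 0.082], [0, 0, 0.082]]' --dr '[[0, 0, 0], [0, 0, 0], [0, 0, 0], [0, 0, 0], [0, 0, 0], [0, 0, 0], [0, 0, 0]]' --gripper '[0.6, 0.6, 0.6, 0.6, 0, 0, 0]'

```text
clock: 3.78
position: [580.4, 117.0, 138.8]
orientation: [0.0, 0.731, 0.682, 0.001]
contact_force: [-0.1, -0.7, -0.1]
opening: 29.5
grip_force: 0.0
```

```bash
python3 - <<'E'
from h import *
np.set_printoptions(precision=4,suppress=True)
print(status.get_state())
im,d=imaging.get_image('side'); cv2.imwrite('pics/g1.png',cv2.resize(im[80:280,200:460],(780,600)))
a0=np.radians(147.06)
for t in np.linspace(0,1.35,19):
    a=a0-t; print(round(t,3), 'x %.4f z %.4f'%(.206*(np.cos(a)-np.cos(a0)), -.206*(np.sin(a)-np.sin(a0))))
E
```

```text
{'clock': 3.775, 'q': array([-0.5771,  0.4839,  0.4104,  1.7873, -0.2363,  0.9175, -0.1337]), 'qvel': array([ 0.0016,  0.0046, -0.0006,  0.004 , -0.001 ,  0.0001,  0.0016]), 'joint_efforts': array([ -0.098 , -62.6179,   6.8931, -26.9103,  -0.0582,   0.0281,
        -0.0037]), 'position': array([580.3604, 116.9595, 138.8321]), 'orientation': array([0.0002, 0.7312, 0.6822, 0.0007]), 'contact_force': array([-0.0614, -0.6539, -0.1456]), 'torque': array([-0.0802,  0.0364,  0.0021]), 'grip_force': 0.0, 'opening': 29.483087912208166}
0.0 x 0.0000 z -0.0000
0.075 x 0.0089 z -0.0126
0.15 x 0.0187 z -0.0246
0.225 x 0.0293 z -0.0357
0.3 x 0.0408 z -0.0461
0.375 x 0.0530 z -0.0555
0.45 x 0.0659 z -0.0640
0.525 x 0.0794 z -0.0716
0.6 x 0.0934 z -0.0781
0.675 x 0.1079 z -0.0835
0.75 x 0.1227 z -0.0878
0.825 x 0.1379 z -0.0910
0.9 x 0.1532 z -0.0930
0.975 x 0.1686 z -0.0939
1.05 x 0.1840 z -0.0937
1.125 x 0.1994 z -0.0923
1.2 x 0.2146 z -0.0897
1.275 x 0.2296 z -0.0860
1.35 x 0.2443 z -0.0812
```

Still closing; keep closing.

Request:
move_arm --delta_pos '[[0, 0, 0], [0, 0, 0], [0, 0, 0], [0, 0, 0]]' --dr '[[0, 0, 0], [0, 0, 0], [0, 0, 0], [0, 0, 0]]' --gripper '[0, 0, 0, 0]'

```text
clock: 4.32
position: [579.7, 116.7, 138.2]
orientation: [-0.0, 0.731, 0.682, -0.0]
contact_force: [-3.7, -0.6, 5.9]
opening: 12.0
grip_force: 12.0
```

View pics/g1.png

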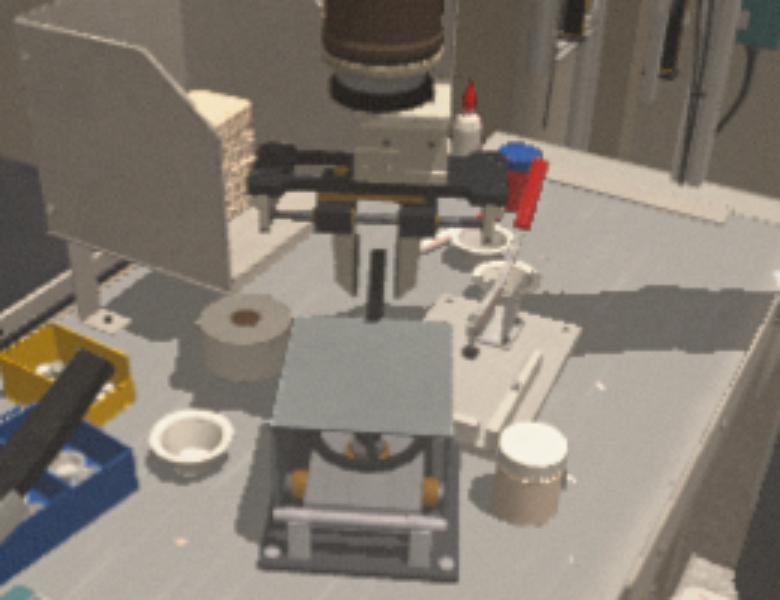

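Request:
move_arm --delta_pos '[[0.0089, 0, -0.0126], [0.0187, 0, -0.0246], [0.0293, 0, -0.0357], [0.0408, 0, -0.0461], [0.053, 0, -0.0555], [0.0659, 0, -0.064], [0.0794, 0, -0.0716], [0.0934, 0, -0.0781], [0.1079, 0, -0.0835], [0.1227, 0, -0.0878], [0.1379, 0, -0.091], [0.1532, 0, -0.093], [0.1686, 0, -0.0939], [0.184, 0, -0.0937], [0.1994, 0, -0.0923], [0.2146, 0, -0.0897], [0.2296, 0, -0.086], [0.2443, 0, -0.0812], [0.2443, 0, -0.0812]]' --dr '[[0, 0, 0], [0, 0, 0], [0, 0, 0], [0, 0, 0], [0, 0, 0], [0, 0, 0], [0, 0, 0], [0, 0, 0], [0, 0, 0], [0, 0, 0], [0, 0, 0], [0, 0, 0], [0, 0, 0], [0, 0, 0], [0, 0, 0], [0, 0, 0], [0, 0, 0], [0, 0, 0], [0, 0, 0]]' --gripper '[0, 0, 0, 0, 0, 0, 0, 0, 0, 0, 0, 0, 0, 0, 0, 0, 0, 0, 0]'

```text
clock: 6.7
position: [596.6, 361.9, 218.5]
orientation: [-0.0, 0.731, 0.683, -0.0]
contact_force: [-5.0, -1.1, -5.0]
opening: 11.7
grip_force: 12.0
```

```bash
python3 - <<'E'
from h import *
im,d=imaging.get_image('side'); cv2.imwrite('pics/g2.png',cv2.resize(im[40:300,200:460],(600,600)))
E
```

```text
(no output)
```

View pics/g2.png

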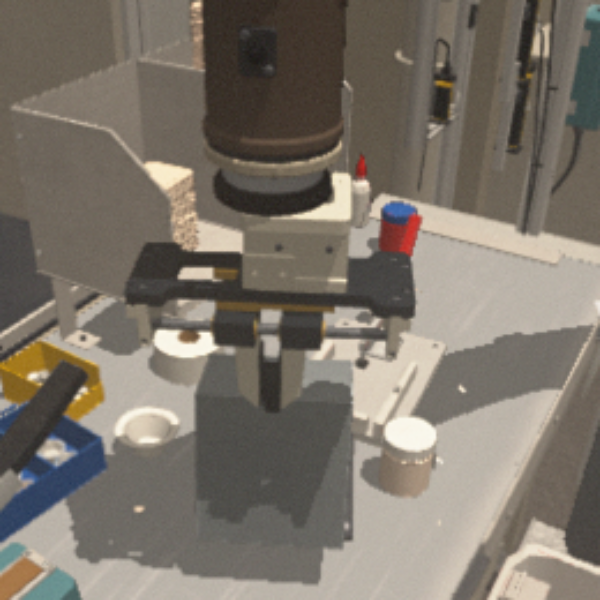

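The cover is held at about 1.35 rad, with the tab at (270,380) in the fingers. I'll release it and rise.

Request:
move_arm --delta_pos '[[0, 0, 0], [0, 0, 0], [0, 0, 0], [0, 0, 0], [0, 0, 0], [0, 0, 0], [-0.01, 0, -0.03], [-0.04, 0, -0.06], [-0.08, 0, -0.08], [-0.12, 0, -0.08], [-0.18, 0, -0.08], [-0.24, 0, -0.08], [-0.3, 0, -0.08], [-0.36, 0, -0.08], [-0.36, 0, -0.08], [-0.36, 0, -0.08]]' --dr '[[0, 0, 0], [0, 0, 0], [0, 0, 0], [0, 0, 0], [0, 0, 0], [0, 0, 0], [0, 0, 0], [0, 0, 0], [0, 0, 0], [0, 0, 0], [0, 0, 0], [0, 0, 0], [0, 0, 0], [0, 0, 0], [0, 0, 0], [0, 0, 0]]' --gripper '[0.55, 0.55, 0.55, 0.55, 0.55, 0.55, 0.55, 0.55, 0.55, 0.55, 0.55, 0.55, 0.55, 0.55, 0.55, 0.55]'

```text
clock: 8.75
position: [572.0, 1.7, 299.3]
orientation: [-0.0, 0.731, 0.682, 0.0]
contact_force: [0.4, 0.0, -0.3]
opening: 50.5
grip_force: 0.0
```

```bash
python3 - <<'E'
from h import *
np.set_printoptions(precision=1,suppress=True)
P={}
ims=[]
for c in ('side','top'):
    im,d=imaging.get_image(c)
    ims.append(cv2.resize(im[120:320,220:420],(400,400)) if c=='side' else cv2.resize(im[110:310,220:420],(400,400)))
    for t,z in (('handle_mid',94),('crank_handle',70),('wheel_axis',94),('cover_tab',100)):
        for r in models.place_of(c,t)[:1]:
            p=r['at'];P[c,t]=p;print(c,t,round(r['score'],2),p,at_z(c,p,z))
cv2.imwrite('pics/g3.png',np.hstack(ims))
for t in ('handle_mid','crank_handle','wheel_axis','cover_tab'):
    if ('side',t) in P and ('top',t) in P: print(t,tri(ray('side',P['side',t]),ray('top',P['top',t])))
E
```

```text
side handle_mid 0.67 [305.4, 207.5] [624.3 183.4  94. ]
side crank_handle 0.44 [311.5, 215.8] [610.1 183.8  70. ]
side wheel_axis 0.6 [321.3, 212.0] [587.2 199.8  94. ]
side cover_tab 0.66 [308.1, 267.8] [611.5 380.4 100. ]
top handle_mid 0.56 [315.0, 187.5] [626.2 190.8  94. ]
top crank_handle 0.42 [319.5, 192.5] [617.2 181.4  70. ]
top wheel_axis 0.58 [311.4, 207.2] [585.9 199.   94. ]
top cover_tab 0.8 [179.2, 203.1] [599.6 467.2 100. ]
handle_mid (array([624.8, 190.8,  99.7]), np.float64(1.8684142699337523))
crank_handle (array([613.7, 181.4,  68.4]), np.float64(7.1567719001547205))
wheel_axis (array([586.5, 199. ,  93.4]), np.float64(1.3039421354352778))
cover_tab (array([602.7, 445.7, 168. ]), np.float64(12.282651376631216))
```

View pics/g3.png

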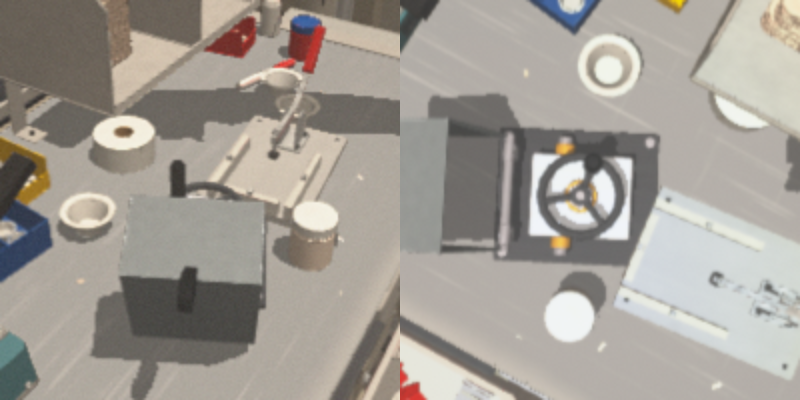

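The cover stands fully open. In the top crop, the wheel hub is near (580,195) and the handle top near (594,162).

```bash
python3 - <<'E'
from h import *
np.set_printoptions(precision=1,suppress=True)
im,d=imaging.get_image('top')
c=im[175:240,280:345]; big=cv2.resize(c,None,fx=9,fy=9,interpolation=cv2.INTER_CUBIC); cv2.imwrite('pics/w.png',big)
z=960.4-d
ys,xs=np.mgrid[0:400,0:640]
roi=(xs>285)&(xs<340)&(ys>178)&(ys<237)
m=roi&(abs(z-66)<7); y,x=np.nonzero(m); pts=np.array([at_z('top',[a,b],66)[:2] for a,b in zip(x.astype(float),y.astype(float))],np.float32); print('rim n',len(pts),cv2.minEnclosingCircle(pts), )
m=roi&(z>95)&(z<135); y,x=np.nonzero(m); print('handle',len(x),x.mean(),y.mean(),np.median(z[m]),at_z('top',[x.mean(),y.mean()],118), x.min(),x.max(),y.min(),y.max())
for p in ((310,207.5),): print(at_z('top',p,62))
for p in ((586.2,209,68),(586.5,199,68)): print(proj('top',p))
E
```

```text
rim n 734 ((585.8101806640625, 202.73358154296875), 46.72988510131836)
handle 65 315.87692307692305 191.12307692307692 115.61536 [617.1 189.3 118. ] 312 320 187 195
[586.2 202.1  62. ]
[[306.7 207.5]]
[[311.5 207.2]]
```

View pics/w.png

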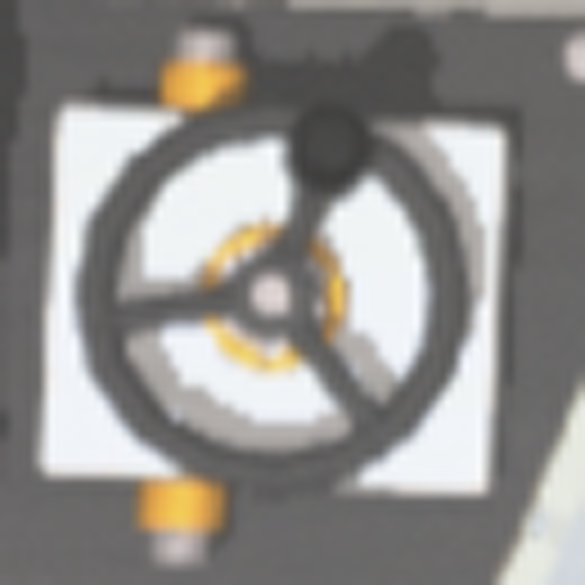

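```bash
python3 -c "
from h import *
go([617.3,189.5,76],-4)"
```

```text
delta [0.1907 0.0323 0.2232] drz 0.04448190418287368 pos [571.95828365   1.51050516 299.19745377] clk 9.3
```

Request:
move_arm --delta_pos '[[0.05, 0.008, 0], [0.1, 0.016, 0.03], [0.15, 0.025, 0.07], [0.1907, 0.0323, 0.11], [0.1907, 0.0323, 0.14], [0.1907, 0.0323, 0.14], [0.1907, 0.0323, 0.17], [0.1907, 0.0323, 0.2], [0.1907, 0.0323, 0.223], [0.1907, 0.0323, 0.223], [0.1907, 0.0323, 0.223], [0.1907, 0.0323, 0.223], [0.1907, 0.0323, 0.223], [0.1907, 0.0323, 0.223], [0.1907, 0.0323, 0.223]]' --dr '[[0, 0, 0], [0, 0, 0], [0, 0, 0], [0, 0, 0], [0, 0, 0], [0, 0, 0], [0, 0, 0], [0, 0, 0], [0, 0, 0], [0, 0, 0], [0, 0, 0], [0, 0, 0], [0, 0, 0], [0, 0, 0], [0, 0, 0]]' --gripper '[0.5, 0.5, 0.5, 0.5, 0.5, 0.5, 0.5, 0.5, 0.5, 0.5, 0, 0, 0, 0, 0]' --squeeze 20

```text
clock: 11.18
position: [617.9, 189.5, 77.0]
orientation: [0.0, 0.731, 0.682, 0.001]
contact_force: [-0.6, 0.0, 5.6]
opening: 17.4
grip_force: 20.0
```

```bash
cat > arc.py <<'E'
import sys,numpy as np
a,b,n=map(float,sys.argv[1:4]); r=float(sys.argv[4]) if len(sys.argv)>4 else 35
f=lambda t:r*np.array([np.cos(np.radians(t)),np.sin(np.radians(t))])/1000
print([[*np.round(f(t)-f(a),4).tolist(),0] for t in np.linspace(a,b,int(n)+1)[1:]])
E
python3 arc.py 109 139 4; python3 arc.py 139 179 5;python3 arc.py 179 219 5
```

```text
[[-0.0042, -0.0018, 0], [-0.0082, -0.0041, 0], [-0.0118, -0.0069, 0], [-0.015, -0.0101, 0]]
[[-0.0029, -0.0039, 0], [-0.0053, -0.0082, 0], [-0.0071, -0.0127, 0], [-0.0082, -0.0175, 0], [-0.0086, -0.0224, 0]]
[[0.0003, -0.0049, 0], [0.0012, -0.0097, 0], [0.0028, -0.0143, 0], [0.005, -0.0186, 0], [0.0078, -0.0226, 0]]
```

Request:
move_arm --delta_pos '[[-0.0042, -0.0018, 0], [-0.0082, -0.0041, 0], [-0.0118, -0.0069, 0], [-0.015, -0.0101, 0]]' --dr '[[0, 0, 0], [0, 0, 0], [0, 0, 0], [0, 0, 0]]' --gripper '[0, 0, 0, 0]'

```text
clock: 11.68
position: [607.0, 175.3, 77.0]
orientation: [0.0, 0.731, 0.682, 0.001]
contact_force: [1.9, 2.1, 5.7]
opening: 17.0
grip_force: 20.0
```

```bash
python3 -c "
from h import *
s=status.get_state();print(s['clock'],s['position'],s['contact_force'],s['torque'])
x=s['position'][:2]-[585.8,202.7];print(np.hypot(*x),np.degrees(np.arctan2(x[1],x[0])))"
```

```text
11.675 [607.00952082 175.29492992  76.97772945] [1.92674571 2.11534482 5.73206998] [ 0.32497922 -0.22631355  0.02446826]
34.65373919036886 -52.26274835904067
```

```bash
p=139; for q in 165 189 213 239 275 311 335 359 383 409 445 481 505; do echo $p $q; python3 arc.py $p $q 3; p=$q; done
```

```text
139 165
[[-0.0032, -0.0042, 0], [-0.0056, -0.0089, 0], [-0.0074, -0.0139, 0]]
165 189
[[-0.0009, -0.0048, 0], [-0.0012, -0.0097, 0], [-0.0008, -0.0145, 0]]
189 213
[[0.0011, -0.0048, 0], [0.0028, -0.0093, 0], [0.0052, -0.0136, 0]]
213 239
[[0.0032, -0.0042, 0], [0.007, -0.0079, 0], [0.0113, -0.0109, 0]]
239 275
[[0.0066, -0.0031, 0], [0.0138, -0.0047, 0], [0.0211, -0.0049, 0]]
275 311
[[0.0072, 0.0014, 0], [0.0139, 0.0043, 0], [0.0199, 0.0085, 0]]
311 335
[[0.0035, 0.0035, 0], [0.0064, 0.0074, 0], [0.0088, 0.0116, 0]]
335 359
[[0.0017, 0.0046, 0], [0.0028, 0.0093, 0], [0.0033, 0.0142, 0]]
359 383
[[-0.0003, 0.0049, 0], [-0.0012, 0.0097, 0], [-0.0028, 0.0143, 0]]
383 409
[[-0.0024, 0.0047, 0], [-0.0055, 0.009, 0], [-0.0093, 0.0127, 0]]
409 445
[[-0.006, 0.0042, 0], [-0.0127, 0.0071, 0], [-0.0199, 0.0085, 0]]
445 481
[[-0.0073, -0.0001, 0], [-0.0144, -0.0018, 0], [-0.0211, -0.0049, 0]]
481 505
[[-0.004, -0.0028, 0], [-0.0076, -0.0061, 0], [-0.0106, -0.0099, 0]]
```

Request:
move_arm --delta_pos '[[-0.0029, -0.0039, 0], [-0.0053, -0.0082, 0], [-0.0071, -0.0127, 0]]' --dr '[[0, 0, 0], [0, 0, 0], [0, 0, 0]]' --gripper '[0, 0, 0]' --squeeze 12

```text
clock: 12.05
position: [593.9, 169.0, 76.9]
orientation: [0.0, 0.731, 0.682, 0.001]
contact_force: [1.5, 1.7, 6.1]
opening: 17.8
grip_force: 12.0
```

Request:
move_arm --delta_pos '[[-0.0012, -0.0052, 0], [-0.0015, -0.0104, 0], [-0.0011, -0.0157, 0]]' --dr '[[0, 0, 0], [0, 0, 0], [0, 0, 0]]' --gripper '[0, 0, 0]'

```text
clock: 12.42
position: [578.3, 168.8, 77.0]
orientation: [0.001, 0.731, 0.682, 0.001]
contact_force: [3.0, 1.7, 4.5]
opening: 17.6
grip_force: 12.0
```

Request:
move_arm --delta_pos '[[0.0011, -0.0048, 0], [0.0028, -0.0093, 0], [0.0052, -0.0136, 0]]' --dr '[[0, 0, 0], [0, 0, 0], [0, 0, 0]]' --gripper '[0, 0, 0]'

```text
clock: 12.8
position: [565.1, 174.7, 76.9]
orientation: [0.001, 0.731, 0.682, 0.001]
contact_force: [2.3, 0.5, 5.1]
opening: 17.8
grip_force: 12.0
```

Request:
move_arm --delta_pos '[[0, 0, 0]]' --dr '[[0, 0, 0]]' --gripper '[0]'

```text
clock: 12.92
position: [564.4, 175.2, 76.9]
orientation: [0.0, 0.731, 0.682, 0.001]
contact_force: [0.8, 0.5, 7.5]
opening: 17.9
grip_force: 12.0
```

Request:
move_arm --delta_pos '[[0.0032, -0.0042, 0], [0.007, -0.0079, 0], [0.0113, -0.0109, 0]]' --dr '[[0, 0, 0], [0, 0, 0], [0, 0, 0]]' --gripper '[0, 0, 0]'

```text
clock: 13.3
position: [554.9, 186.3, 76.9]
orientation: [0.001, 0.732, 0.682, 0.001]
contact_force: [2.1, -1.2, 5.0]
opening: 17.7
grip_force: 12.0
```

Request:
move_arm --delta_pos '[[0.0066, -0.0031, 0], [0.0138, -0.0047, 0], [0.0211, -0.0049, 0]]' --dr '[[0, 0, 0], [0, 0, 0], [0, 0, 0]]' --gripper '[0, 0, 0]'

```text
clock: 13.68
position: [550.9, 207.6, 76.9]
orientation: [0.0, 0.732, 0.682, 0.0]
contact_force: [1.0, -2.3, 8.5]
opening: 17.9
grip_force: 12.0
```

Request:
move_arm --delta_pos '[[0.0072, 0.0014, 0], [0.0139, 0.0043, 0], [0.0199, 0.0085, 0]]' --dr '[[0, 0, 0], [0, 0, 0], [0, 0, 0]]' --gripper '[0, 0, 0]'

```text
clock: 14.05
position: [560.4, 227.3, 76.9]
orientation: [-0.0, 0.731, 0.682, -0.0]
contact_force: [-1.6, -1.4, 9.1]
opening: 17.9
grip_force: 12.0
```

Request:
move_arm --delta_pos '[[0.0035, 0.0035, 0], [0.0064, 0.0074, 0], [0.0088, 0.0116, 0]]' --dr '[[0, 0, 0], [0, 0, 0], [0, 0, 0]]' --gripper '[0, 0, 0]'

```text
clock: 14.42
position: [572.6, 235.6, 76.9]
orientation: [-0.0, 0.731, 0.682, 0.0]
contact_force: [-2.1, -0.6, 9.9]
opening: 17.2
grip_force: 12.0
```

Request:
move_arm --delta_pos '[[0.0017, 0.0046, 0], [0.0028, 0.0093, 0], [0.0033, 0.0142, 0]]' --dr '[[0, 0, 0], [0, 0, 0], [0, 0, 0]]' --gripper '[0, 0, 0]'

```text
clock: 14.8
position: [587.0, 238.1, 76.9]
orientation: [-0.0, 0.731, 0.682, 0.0]
contact_force: [-1.4, 0.5, 9.7]
opening: 17.8
grip_force: 12.0
```

Request:
move_arm --delta_pos '[[-0.0003, 0.0049, 0], [-0.0012, 0.0097, 0], [-0.0028, 0.0143, 0]]' --dr '[[0, 0, 0], [0, 0, 0], [0, 0, 0]]' --gripper '[0, 0, 0]'

```text
clock: 15.18
position: [593.6, 235.6, 75.2]
orientation: [-0.005, 0.73, 0.683, -0.005]
contact_force: [-22.6, 2.9, 18.6]
opening: 28.4
grip_force: 12.0
```

Request:
move_arm --delta_pos '[[0.0014, -0.005, 0], [0.0026, -0.0106, 0], [0.0026, -0.0106, 0], [0.0026, -0.0106, 0]]' --dr '[[0, 0, 0], [0, 0, 0], [0, 0, 0], [0, 0, 0]]' --gripper '[0, 0, 0, 0]' --squeeze 20

```text
clock: 15.68
position: [588.1, 236.7, 75.3]
orientation: [-0.001, 0.731, 0.682, -0.002]
contact_force: [-7.7, -1.8, 5.5]
opening: 17.5
grip_force: 20.0
```

```bash
python3 - <<'E'
from h import *
s=status.get_state();print(s['clock'],s['position'],s['contact_force'],s['opening'])
x=s['position'][:2]-[585.8,202.7];print(np.hypot(*x),np.degrees(np.arctan2(x[1],x[0])))
im,d=imaging.get_image('side');im2,d=imaging.get_image('top'); cv2.imwrite('pics/g4.png',np.hstack([cv2.resize(im[100:300,220:420],(400,400)),cv2.resize(im2[110:310,220:420],(400,400))]))
E
```

```text
15.675 [588.0776449  236.65442576  75.33417314] [-7.7318457  -1.80510542  5.48441446] 17.508349999862887
34.03073162703477 86.16237854978674
```

View pics/g4.png

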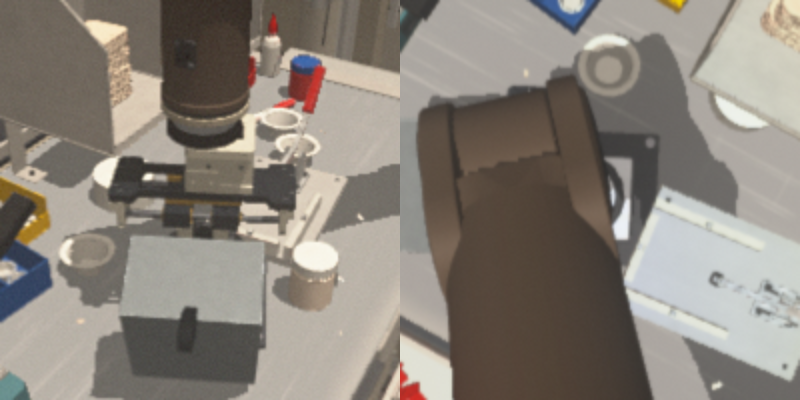

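```bash
python3 arc.py 365 5 20; python3 arc.py 5 -355 20
```

```text
[[-0.0008, -0.0109, 0], [-0.0049, -0.0211, 0], [-0.0119, -0.0295, 0], [-0.0212, -0.0353, 0], [-0.0318, -0.0379, 0], [-0.0427, -0.0372, 0], [-0.0529, -0.0331, 0], [-0.0613, -0.026, 0], [-0.0671, -0.0167, 0], [-0.0697, -0.0061, 0], [-0.069, 0.0048, 0], [-0.0649, 0.015, 0], [-0.0578, 0.0234, 0], [-0.0485, 0.0292, 0], [-0.0379, 0.0318, 0], [-0.027, 0.0311, 0], [-0.0168, 0.027, 0], [-0.0085, 0.0199, 0], [-0.0026, 0.0106, 0], [0.0, 0.0, 0]]
[[-0.0008, -0.0109, 0], [-0.0049, -0.0211, 0], [-0.0119, -0.0295, 0], [-0.0212, -0.0353, 0], [-0.0318, -0.0379, 0], [-0.0427, -0.0372, 0], [-0.0529, -0.0331, 0], [-0.0613, -0.026, 0], [-0.0671, -0.0167, 0], [-0.0697, -0.0061, 0], [-0.069, 0.0048, 0], [-0.0649, 0.015, 0], [-0.0578, 0.0234, 0], [-0.0485, 0.0292, 0], [-0.0379, 0.0318, 0], [-0.027, 0.0311, 0], [-0.0168, 0.027, 0], [-0.0085, 0.0199, 0], [-0.0026, 0.0106, 0], [0.0, 0.0, 0]]
```

Request:
move_arm --delta_pos '[[-0.0008, -0.0109, 0], [-0.0049, -0.0211, 0], [-0.0119, -0.0295, 0], [-0.0212, -0.0353, 0], [-0.0318, -0.0379, 0], [-0.0427, -0.0372, 0], [-0.0529, -0.0331, 0], [-0.0613, -0.026, 0], [-0.0671, -0.0167, 0], [-0.0697, -0.0061, 0], [-0.069, 0.0048, 0], [-0.0649, 0.015, 0], [-0.0578, 0.0234, 0], [-0.0485, 0.0292, 0], [-0.0379, 0.0318, 0], [-0.027, 0.0311, 0], [-0.0168, 0.027, 0], [-0.0085, 0.0199, 0], [-0.0026, 0.0106, 0], [0.0, 0.0, 0]]' --dr '[[0, 0, 0], [0, 0, 0], [0, 0, 0], [0, 0, 0], [0, 0, 0], [0, 0, 0], [0, 0, 0], [0, 0, 0], [0, 0, 0], [0, 0, 0], [0, 0, 0], [0, 0, 0], [0, 0, 0], [0, 0, 0], [0, 0, 0], [0, 0, 0], [0, 0, 0], [0, 0, 0], [0, 0, 0], [0, 0, 0]]' --gripper '[0, 0, 0, 0, 0, 0, 0, 0, 0, 0, 0, 0, 0, 0, 0, 0, 0, 0, 0, 0]'

```text
clock: 18.27
position: [589.8, 236.7, 75.8]
orientation: [0.0, 0.731, 0.682, -0.001]
contact_force: [2.1, -10.2, -21.5]
opening: 17.7
grip_force: 20.0
```

```bash
python3 - <<'E'
from h import *
s=status.get_state();print(s['clock'],s['position'],s['contact_force'],s['torque'],s['opening'])
im,d=imaging.get_image('side'); cv2.imwrite('pics/g5.png',cv2.resize(im[160:280,240:400],(800,600)))
E
```

```text
18.275 [589.76213059 236.67247784  75.8089072 ] [  2.07077016 -10.18210569 -21.52072238] [-2.16350723 -0.27947672  0.00334217] 17.719835812488423
```

View pics/g5.png

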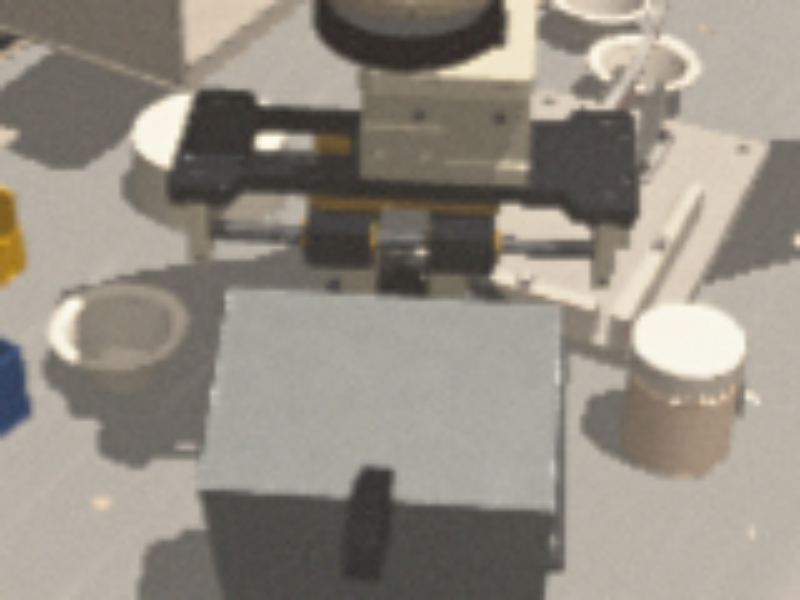

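Request:
move_arm --delta_pos '[[0, 0, 0], [0, 0, 0], [0, 0, 0], [0, 0, 0], [0, 0, 0], [0, 0, 0], [0, 0, 0]]' --dr '[[0, 0, 0], [0, 0, 0], [0, 0, 0], [0, 0, 0], [0, 0, 0], [0, 0, 0], [0, 0, 0]]' --gripper '[0.27, 0.27, 0.27, 0, 0, 0, 0]' --squeeze 12

```text
clock: 19.2
position: [591.4, 238.0, 76.9]
orientation: [0.0, 0.731, 0.682, 0.001]
contact_force: [-1.1, 0.6, 5.4]
opening: 17.7
grip_force: 12.0
```

```bash
python3 arc.py 5 -360 20
```

```text
[[-0.0008, -0.0111, 0], [-0.005, -0.0213, 0], [-0.0123, -0.0298, 0], [-0.0218, -0.0355, 0], [-0.0326, -0.038, 0], [-0.0436, -0.0369, 0], [-0.0538, -0.0325, 0], [-0.0621, -0.0251, 0], [-0.0676, -0.0155, 0], [-0.0698, -0.0046, 0], [-0.0686, 0.0064, 0], [-0.0639, 0.0165, 0], [-0.0563, 0.0246, 0], [-0.0466, 0.0299, 0], [-0.0356, 0.0319, 0], [-0.0246, 0.0304, 0], [-0.0147, 0.0255, 0], [-0.0067, 0.0178, 0], [-0.0016, 0.0079, 0], [0.0001, -0.0031, 0]]
```

Request:
move_arm --delta_pos '[[-0.0008, -0.0111, 0], [-0.005, -0.0213, 0], [-0.0123, -0.0298, 0], [-0.0218, -0.0355, 0], [-0.0326, -0.038, 0], [-0.0436, -0.0369, 0], [-0.0538, -0.0325, 0], [-0.0621, -0.0251, 0], [-0.0676, -0.0155, 0], [-0.0698, -0.0046, 0], [-0.0686, 0.0064, 0], [-0.0639, 0.0165, 0], [-0.0563, 0.0246, 0], [-0.0466, 0.0299, 0], [-0.0356, 0.0319, 0], [-0.0246, 0.0304, 0], [-0.0147, 0.0255, 0], [-0.0067, 0.0178, 0], [-0.0016, 0.0079, 0], [0.0001, -0.0031, 0]]' --dr '[[0, 0, 0], [0, 0, 0], [0, 0, 0], [0, 0, 0], [0, 0, 0], [0, 0, 0], [0, 0, 0], [0, 0, 0], [0, 0, 0], [0, 0, 0], [0, 0, 0], [0, 0, 0], [0, 0, 0], [0, 0, 0], [0, 0, 0], [0, 0, 0], [0, 0, 0], [0, 0, 0], [0, 0, 0], [0, 0, 0]]' --gripper '[0, 0, 0, 0, 0, 0, 0, 0, 0, 0, 0, 0, 0, 0, 0, 0, 0, 0, 0, 0]'

```text
clock: 21.7
position: [588.5, 238.4, 76.9]
orientation: [0.0, 0.731, 0.682, 0.001]
contact_force: [2.0, 0.7, 7.1]
opening: 17.8
grip_force: 12.0
```

Request:
move_arm --delta_pos '[[0, 0, 0], [0, 0, 0], [0, 0, 0], [0, 0, 0]]' --dr '[[0, 0, 0], [0, 0, 0], [0, 0, 0], [0, 0, 0]]' --gripper '[0, 0, 0, 0]' --squeeze 15

```text
clock: 22.2
position: [587.2, 238.4, 76.8]
orientation: [-0.001, 0.731, 0.682, 0.0]
contact_force: [-1.4, 3.9, 9.9]
opening: 17.8
grip_force: 15.0
```

```bash
python3 -c "
from h import *
s=status.get_state();print(s['position'],s['qvel'].round(3),s['grip_force'],s['opening']);print(job_done())"
```

```text
[587.16703586 238.39177742  76.84939527] [-0.     0.002 -0.     0.001 -0.001  0.    -0.001] 15.000857430277392 17.811023094400774
the job is handed in; nothing more can be done
None
```

I opened the cover, wound the wheel clockwise to its stop, backed it off two turns by TCP position (about 0.03 rad over) and handed in at about 22 s, still gripping the handle at 15 N; no verdict came back.

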